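# Snap a lamp-driver module onto the mounting rail

### The arm

A 6-joint arm with a two-finger parallel gripper is mounted at the origin on the work surface. World frame = base frame: x ahead of the robot, y to its left, z up, the work surface at z = 0. Lengths are in m, angles in degrees, forces in N, time in s.
With the tool pointing down it reaches from about 0.35 to 0.875 m from the base axis. Payload 4.2 kg.
Tool frame: the origin (TCP) lies on the front face of the gripper's body, between the roots of the fingers; the fingertips stand finger_overhang ahead of it and the grasp point (between the pads) lies 51 mm ahead of it (finger_overhang is the distance from the TCP to the fingertips, in m); z points along the fingers, y is the line along which they close (so a half turn about z gives the same grasp; the last joint's range is limited). The gripper opens to 87 mm and grips with 3 to 60 N. Pads are 19 mm wide; open, the fingers measure 117 mm over their backs; the gripper's body (75 mm by 190 mm) begins 51 mm behind the grasp point.
Start: joints at [90.447, 22.042, 0.453, 0, -68.411, -14.817], TCP at [0.155, 0.605, 0.292] pointing down, gripper open.
Joint ranges: [-179.83, 179.83], [-69.29, 118.12], [-61.27, 80.66], [-181.25, 117.63], [-171.15, -9.14], [-177.46, 177.46]. Speed limits (degrees/s): [159.86, 159.86, 180, 180, 180, 180].

### API

Orientations are given as a 3x3 rotation matrix whose columns are the frame's x, y, z axes.
In Python, from station import sense, capture, camera_model, finish_job, finger_overhang gives the robot as it stands. The module is installed in compiled form; this text tells all that it offers.
- The arm moves only by the tool jog_arm, never from a script. Its argument "rows" is a list that holds one entry, the list of rows, each a list of 4 numbers: the shift along the tool's x, y, z in m, then the turn about the tool's z in rad. A call has 1 to 20 rows; each row shifts and turns the commanded pose from where the row before left it, along the tool's axes as they then stand; what a row does not reach is not made up. A row lasts 1/8 s, in which the tool goes at most 62.5 mm and 10.7 degrees, less where a joint would pass 70% of its speed; a pose out of reach is approached as far as the arm can. A call is refused whole if a number of a shift passes 0.0625 or a number of a turn 0.188, either way. A call with a gripper value outside its range is refused whole. "claw" is the opening, from 0 (shut) to 1 (fully open), set as the call begins (left out, the last holds). The fingers move at their own pace and stop on an object; the grip force is fixed at half the most. Time passes only in rows, so rows that do not move let the fingers close. It gives the time, the measured TCP pose, the force, the opening and the grip force at its end, in the units of the state.
- sense(): the state, without advancing time (a new reading comes with each control period).
- capture(name): name is "scene" or "top"; returns the picture (400x640x3 uint8, red, green, blue); there is no depth.
- camera_model(name): a dict with "fovy" (degrees; the focal length in pixels is half the picture's height over the tangent of half this angle, whatever the lens; pixels are square), "cx", "cy" (the principal point, pixels), "eye" and "rotation" of the camera in the world. Camera axes: x right, y down, z forward; pixel columns grow to the right and rows downward; lengths in m; the calibration is good to about 2 mm. A picture is of the moment at which its call begins. camera_model takes no time and is no camera call.
- finish_job(): hands the job in; it is judged then, once.
The state is a dict: "time_s": time; "joints": joint angles; "joint_velocities": joint speeds; "effort": joint torques, N m; "tcp_pos": TCP position; "ee_rot": TCP orientation; "wrist_force": force on the tool from outside, world axes, zero at the start; "moment": the same for the moment, N m; "gripper_width": opening from 0.0 (shut) to 1.0 (fully open); "gripper_force": force on a finger pad.
Only numpy, scipy, OpenCV 4.12 (cv2) and the standard library are available. Lean on these libraries where they do the work, as an engineer would, in place of code of your own. Each camera call takes 0.05 s, during which the arm holds its last target. There are 200 camera calls.

### The job

Fit the spare lamp-driver module from the carrier into the empty place on the mounting rail: hook its lip under the rail edge nearer the robot with the foot end raised, then rock it down until the sprung foot clicks home under the far edge. Leave it sitting flat on the rail and locked, let go of it, and do not disturb the other things on the bench.

Things in the scene. Friction and masses are not known exactly. Their poses are not given: they have to be found in the camera images.
- module_mid (a point): Centre of the loose lamp-driver module, a white plastic block 62 mm (x) by 44 mm (y) by 60 mm high (z), 0.2 to 0.35 kg; this point is 30 mm above its underside, axes of the module. Lip end is -x: grey strip with three dark screws on top. Foot end is +x: two black grooves on its end face. It can be gripped on its two sides (44 mm apart) or two ends (62 mm). It stands upright on a flat surface.
- module: Same module, origin at the centre of its underside. The underside has a cavity for the rail, its flat ceiling 12 mm above the underside. At the lip end a rigid jaw (inner face at x = -18.3 mm) carries a rigid lip 5 mm deep, 3 mm thick, pointing to +x, its upper face 6.3 mm below the ceiling. The slot so formed takes the rail's 3 mm edge at tilts up to about 0.6 rad, foot end raised.
- lip (a point): Tip of the module's lip, upper edge, mid-width: at (-13.3, 0, 5.7) mm from the underside's centre, in module axes.
- foot_end (a point): Point on the module's flat top over the sprung foot, (24, 0, 60) mm from the underside's centre. With the lip hooked the foot meets the far rail edge at a tilt of about 0.33 rad; let go there, the module stays leaning on it. A push straight down here then binds by friction: rock it by its ends about the near edge (about 0.3 N m), then press. Straight down, lip not hooked, it cannot go on.
- foot (a joint): Travel of the module's black sprung foot, m: 0 home, up to 0.006 as it is pushed out to module +x; slippery, about 2.2 N at 0, 5 N at 0.005. Its nose, 18 mm wide at mid-width, has a flat top 8.2 mm above the module's underside and reaches in to x = 13.5 mm. Its sloped lower face, from there down and out to x = 18 mm, rides over the rail's edge; then it springs back under it.
- rail: Steel rail on a grey plate 90 x 240 x 6 mm fixed to the bench. Origin: centre of the plate's underside; x across the rail, away from the robot, y along it, z up. Rail 35 mm wide: edges at x = -17.5 and 17.5 mm are flanges 3 mm thick, top z = 30 mm, free underneath in to |x| = 10.5 mm. Seated module: axes along the rail's, ceiling on the rail's top, underside at z = 18, centre at z = 48 mm, x = 0.
- gap (a point): Middle of the empty place on the rail, on its top face (z = 30 mm), axes as the rail's. Two fixed neighbour modules, 52 mm apart, flank it (4 mm free on either side of the module); each is 62 mm across the rail, 40 mm along it, top 93 mm above the bench, 15 mm higher than the seated module. No finger fits beside the module here, only at its two ends.
- carrier: Aluminium carrier fixed to the bench; the module stands in it at the start, axes alike. Origin: centre of underside. Floor 88 x 68 x 5 mm. At both ends (|x| = 34 to 39 mm) a cheek 34 mm wide, as high as the module's top, 3 mm from it: here only the module's sides can be gripped. Kerbs to z = 10 mm at |y| = 25 to 28 mm. The bench between carrier and rail is free for setting the module down.
- slide_box: Bystander: grey slide box 85 x 130 x 36 mm, lying flat; origin at the centre of its underside. Leave it be.
- dish: Bystander: clear covered dish, 90 mm across, 18 mm high; origin at the centre of its underside. Leave it be.
- objective: Bystander: brass microscope objective standing on its nose, 32 mm across, 50 mm high; origin at the centre of its underside. Leave it be.
- vial: Bystander: small glass vial with a cap, 28 mm across, 45 mm high, standing; origin at the centre of its underside. Leave it be.
- solvent: Bystander: white plastic bottle, 60 mm across, 150 mm high, standing; origin at the centre of its underside. Leave it be.
- driver: Bystander: screwdriver lying on the bench; origin at the centre of its underside, axis along its length. Leave it be.
- wafer_case: Bystander: flat black case 100 x 100 x 22 mm; origin at the centre of its underside. Leave it be.
Not all that is in view belongs to the job. What is shaped like the module but purple or turquoise is not meant.

How it is judged:
By the outcome, as a careful person would: the job done as asked, in the order asked, and still so for the second after the job is handed in, with the robot touching nothing.
It also fails if it takes over 64 s, if anything falls off the work surface, if the arm or the gripper's body presses on something with over 40 N, if the wrist force passes 120 N, or if a joint passes its speed limit or range.

## Working session

There is one attempt and no reset: what is moved stays moved. The work goes in short steps, Python scripts to look and compute and a tool call to move; the robot and the scene stay as the last step left them, time stands still between calls to the robot, and variables do not carry over. Pictures are saved under pics/ and viewed, at most 10 in all, crops included, and the job is handed in when it is done.

Besides the shell and the picture viewer there is one more tool, called after "Request:" as a command line: name --argument value ..., lists and objects as JSON in quotes. jog_arm: Moves the arm, as the interface text tells. Its arguments: {"type":"object","properties":{"rows":{"type":"array"},"claw":{"type":"number"}},"required":["rows"]}

```bash
mkdir -p pics; ls
python3 - <<'E'
from station import *
import cv2
s=sense(); print(s); print(finger_overhang if not callable(finger_overhang) else finger_overhang())
for n in("scene","top"):
    im=capture(n); cv2.imwrite(f"pics/{n}0.png",im[...,::-1]); print(n,camera_model(n))
E
```

```text
pics
{'time_s': 0.0, 'joints': array([ 9.04437847e+01,  2.20916346e+01,  3.80734573e-01, -2.98219646e-02,
       -6.84107263e+01, -1.48137361e+01]), 'joint_velocities': array([ 0.11860943, -0.08737671,  0.01019959, -0.09208209,  0.05870391,
       -0.08939054]), 'effort': array([ 1.19242750e-04, -3.90671039e+01,  1.87412918e+01,  4.21995431e+00,
        1.10504357e-02, -1.87800865e-04]), 'tcp_pos': array([0.15500393, 0.60501648, 0.2911546 ]), 'ee_rot': array([[ 9.68665794e-01, -2.48367390e-01, -4.67520584e-04],
       [-2.48367818e-01, -9.68663463e-01, -2.12641756e-03],
       [ 7.52626698e-05,  2.17590502e-03, -9.99997630e-01]]), 'wrist_force': array([-0.58916609,  0.24011935, -0.05422752]), 'moment': array([ 0.04457449,  0.02203727, -0.00667033]), 'gripper_force': 0.0, 'gripper_width': 1.0024221366069628}
0.0697
scene {'fovy': 53.89713577173589, 'cx': 322.52664213536485, 'cy': 194.96710050796284, 'eye': array([ 1.17038601, -0.0790152 ,  0.48348312]), 'rotation': array([[ 0.1343487 ,  0.51983177, -0.84363817],
       [ 0.99091993, -0.07503233,  0.11156989],
       [-0.00530256, -0.85096714, -0.52519216]])}
top {'fovy': 42.4752767638864, 'cx': 322.10675903225615, 'cy': 201.8241621401995, 'eye': array([0.30632228, 0.01796636, 1.27894663]), 'rotation': array([[-5.50789344e-02, -9.77629343e-01,  2.02995515e-01],
       [-9.98481716e-01,  5.37742784e-02, -1.19411328e-02],
       [ 7.58064491e-04, -2.03345015e-01, -9.79106853e-01]])}
```

View pics/scene0.png

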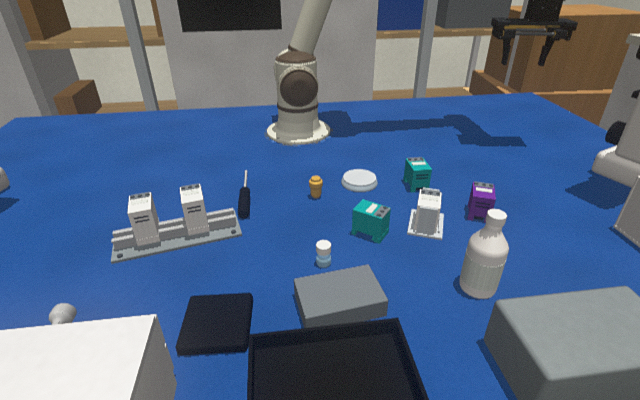

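View pics/top0.png

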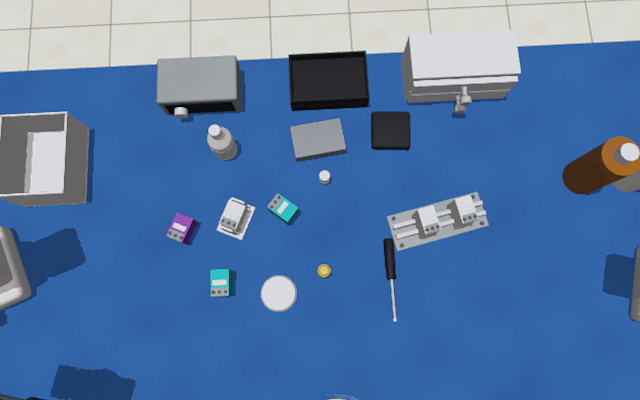

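Scene: white module in carrier at about (428,210), rail at (175,230) with two white neighbours. Top: carrier at (236,217), rail plate from (388,230) to (488,205), gap near (447,214). I'll zoom in on both.

Run:
```python
import cv2,numpy as np
t=cv2.imread("pics/top0.png"); s=cv2.imread("pics/scene0.png")
z=lambda im,x,y,w,h,k:cv2.resize(im[y:y+h,x:x+w],None,fx=k,fy=k,interpolation=cv2.INTER_CUBIC)
a=z(t,210,190,60,50,6); b=z(t,380,185,120,75,3.6667)
c=z(s,400,180,60,60,5); d=z(s,105,175,145,90,3)
W=np.zeros((600,800,3),np.uint8)
for im,x,y in((a,0,0),(b,360,0),(c,0,300),(d,360,300)):
    h,w=im.shape[:2]; h=min(h,600-y); w=min(w,800-x); W[y:y+h,x:x+w]=im[:h,:w]
cv2.imwrite("pics/z1.png",W)
```

```text
(no output)
```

View pics/z1.png

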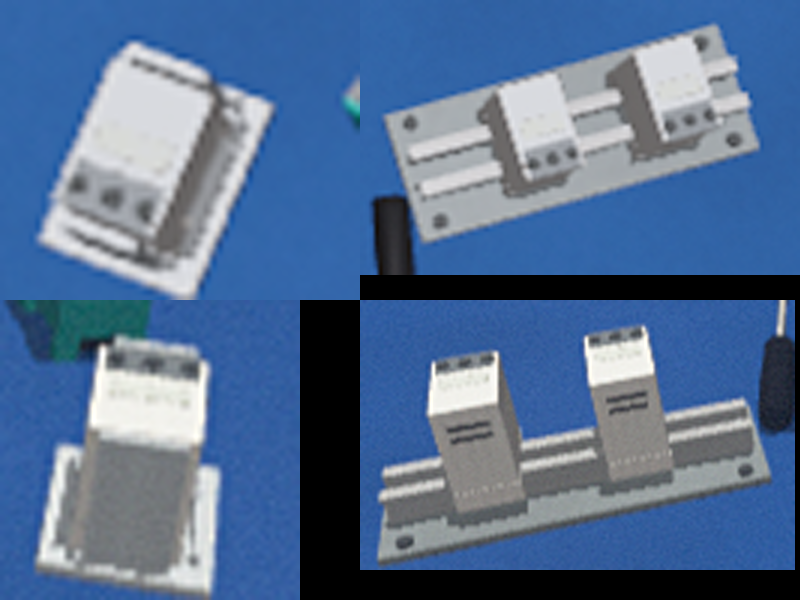

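Screws (lip end) face the robot on both the module (lower left of the block in the top view) and the neighbours. Next I refine the corner pixels and fit the known rectangles.

```bash
cat > h.py <<'E'
import numpy as np,cv2
from station import *
def ray(n,uv,z):
    m=camera_model(n);f=200/np.tan(np.radians(m["fovy"]/2))
    uv=np.atleast_2d(uv);d=np.c_[(uv[:,0]-m["cx"])/f,(uv[:,1]-m["cy"])/f,np.ones(len(uv))]@np.array(m["rotation"]).T
    e=np.array(m["eye"]);return e+d*((z-e[2])/d[:,2:])
def proj(n,P):
    m=camera_model(n);f=200/np.tan(np.radians(m["fovy"]/2))
    c=(np.atleast_2d(P)-m["eye"])@np.array(m["rotation"]);return np.c_[m["cx"]+f*c[:,0]/c[:,2],m["cy"]+f*c[:,1]/c[:,2]]
def fit(model,W):   # 2D rigid: W = R model + t
    a,b=model-model.mean(0),W-W.mean(0)
    th=np.arctan2((a[:,0]*b[:,1]-a[:,1]*b[:,0]).sum(),(a*b).sum())
    R=np.array([[np.cos(th),-np.sin(th)],[np.sin(th),np.cos(th)]])
    t=W.mean(0)-R@model.mean(0);return t,np.degrees(th),np.linalg.norm(model@R.T+t-W,axis=1)
def sub(im,uv,w=3):
    g=cv2.cvtColor(im,cv2.COLOR_BGR2HSV)[...,1]   # saturation: blue bench vs grey
    return cv2.cornerSubPix(g,np.float32(uv).reshape(-1,1,2),(w,w),(-1,-1),(3,30,.01)).reshape(-1,2)
E
python3 - <<'E'
from h import *
I={n:cv2.imread(f"pics/{n}0.png") for n in("top","scene")}
def go(n,name,uv,model,z):
    p=sub(I[n],uv);t,th,r=fit(np.array(model,float)/1000,ray(n,p,z)[:,:2])
    print(n,name,np.abs(p-uv).max().round(1),t.round(4),th.round(2),(r*1000).round(1))
go("top","rail",[(386.8,216.4),(477.4,191.8),(488.5,225.9),(396.9,251)],[(45,120),(45,-120),(-45,-120),(-45,120)],.006)
go("scene","rail",[(111,257.5),(111+1,249),(241.7,232.5),(240.5,226)][1:2]+[(241.7,232.5)][:1],[(45,-120),(45,120)],.004)
go("top","car",[(255.5,206.7),(242,239.7),(216.7,229.7)],[(44,-34),(-44,-34),(-44,34)],.005)
go("scene","car",[(411.4,209),(443.6,213.4),(442.4,236.5),(407.6,232)],[(-44,-34),(-44,34),(44,34),(44,-34)],.005)
# module top & neighbours tops (top view)
f=lambda x,y:(210+x/6,190+y/6)
go("top","mod",[f(128,42),f(212,76),f(150,232),f(60,196)],[(31,22),(31,-22),(-31,-22),(-31,22)],.065)
g=lambda x,y:(380+(x-360)/3.667,185+y/3.667)
go("top","nL",[g(495,92),g(557,72),g(583,158),g(524,176)],[(31,20),(31,-20),(-31,-20),(-31,20)],.093)
go("top","nR",[g(632,57),g(695,38),g(718,125),g(660,142)],[(31,20),(31,-20),(-31,-20),(-31,20)],.093)
E
```

```text
top rail 1.0 [ 0.5063 -0.283 ] 12.62 [0.9 0.4 0.5 0.4]
scene rail 2.6 [ 0.4878 -0.2808] 2.09 [1.8 1.8]
top car 0.9 [0.5396 0.2212] -24.95 [0.9 0.8 1.2]
scene car 1.6 [0.5398 0.2204] -22.71 [2.3 1.5 3.6 5.2]
top mod 2.6 [0.5427 0.2194] -27.61 [5.2 4.8 6.6 6.1]
top nL 2.9 [ 0.4992 -0.2416] 13.09 [4.3 5.  2.6 1.7]
top nR 1.4 [ 0.5158 -0.333 ] 11.91 [3.8 3.4 5.4 1.1]
```

Run:
```python
from h import *
I={n:cv2.cvtColor(cv2.imread(f"pics/{n}0.png"),cv2.COLOR_BGR2GRAY).astype(np.float32) for n in("top","scene")}
def prof(n,t,th,z,xs,ys,axis):
    c,s=np.cos(np.radians(th)),np.sin(np.radians(th));X,Y=np.meshgrid(xs,ys,indexing='ij')
    P=np.stack([t[0]+c*X-s*Y,t[1]+s*X+c*Y,0*X+z],-1).reshape(-1,3)
    uv=proj(n,P).astype(np.float32).reshape(*X.shape,2)
    v=cv2.remap(I[n],uv[...,0],uv[...,1],cv2.INTER_LINEAR)
    return v.mean(axis)
def show(tag,a,v):
    g=np.gradient(cv2.GaussianBlur(v.reshape(-1,1),(1,5),.8).ravel(),a*1000)
    k=[i for i in range(2,len(g)-2) if abs(g[i])>5 and abs(g[i])==abs(g[i-2:i+3]).max()]
    print(tag,[(round(a[i]*1000,1),round(float(g[i]))) for i in k])
R=((.5063,-.283),12.6);C=((.5396,.2212),-25)
ys=np.arange(-.08,.08,.0005)
for n in I: show(n+" nbr y",ys,prof(n,*R,.093,np.arange(-.005,.026,.001),ys,0))
ys=np.arange(-.035,.035,.0005);xs=np.arange(-.045,.045,.0005)
for n in I:
    show(n+" mod y",ys,prof(n,*C,.065,np.arange(-.005,.022,.001),ys,0))
    show(n+" mod x",xs,prof(n,*C,.065,xs,np.arange(-.015,.015,.001),1))
```

```text
top nbr y [(np.float64(-72.0), 17), (np.float64(-31.5), -29), (np.float64(-13.5), 8), (np.float64(-8.5), 6), (np.float64(20.0), 13), (np.float64(60.5), -29), (np.float64(72.5), 9), (np.float64(77.0), 8)]
scene nbr y [(np.float64(-72.5), 65), (np.float64(-38.5), 6), (np.float64(-33.0), -65), (np.float64(19.5), 60), (np.float64(58.5), -55)]
top mod y [(np.float64(-31.5), -10), (np.float64(-22.0), 34), (np.float64(23.0), -32)]
top mod x [(np.float64(-42.5), -29), (np.float64(-39.0), 25), (np.float64(-33.5), -27), (np.float64(-30.0), 12), (np.float64(-25.0), -10), (np.float64(-18.0), 8), (np.float64(-11.0), 13), (np.float64(31.0), -25), (np.float64(34.5), 25), (np.float64(40.0), -35)]
scene mod y [(np.float64(-23.0), 59), (np.float64(14.5), 5), (np.float64(20.5), -62)]
scene mod x [(np.float64(-40.5), 17), (np.float64(-31.0), -10), (np.float64(-12.5), 18), (np.float64(41.0), -15)]
```

Poses found: rail (0.5063, -0.283), yaw 12.6°. The gap lies 6 mm toward -y' along it. Carrier and module are at (0.5396, 0.2212), yaw -25°.

The tool stays vertical, so my plan is:
1. Grip the module by its sides at the lip-end top corner.
2. Tilt it in the hand by pressing its foot end down on the carrier cheek.
3. Hook the lip under the rail edge. At about 0.5 rad that corner sticks out in front of the neighbours, so the fingers fit there.
4. Let go, then squeeze the two ends to rock it down.

```bash
cat >> h.py <<'E'
def plan(x,y,z,yaw):
    s=sense();R=s["ee_rot"];psi=np.degrees(np.arctan2(R[1,0],R[0,0]))
    turn=-((yaw-psi+180)%360-180);a=np.radians(yaw)
    d=np.array([x,y,z])-s["tcp_pos"]
    T=np.array([[np.cos(a),np.sin(a),0],[np.sin(a),-np.cos(a),0],[0,0,-1]])
    print("t",round(s["time_s"],2),"tcp",s["tcp_pos"].round(4),"psi",psi.round(2),"j",s["joints"].round(0),"turn rad",np.radians(turn).round(3),"then tool shift mm",(T.T@d*1000).round(1),"w",round(s["gripper_width"],3),"F",s["wrist_force"].round(1))
def at(base,yaw,lx,ly=0):
    a=np.radians(yaw);return base[0]+np.cos(a)*lx-np.sin(a)*ly,base[1]+np.sin(a)*lx+np.cos(a)*ly
C=((.5396,.2212),-25.0);G=((.5077,-.2891),12.6)
E
python3 -c "
from h import *
x,y=at(*C,-.026);print(x,y);plan(x,y,.2,-25)"
```

```text
0.5160359975370471 0.2321880748052582
t 0.1 tcp [0.155  0.6051 0.2912] psi -14.38 j [ 90.  22.   0.  -0. -68. -15.] turn rad 0.185 then tool shift mm [484.8 185.3  91.2] w 1.0 F [-0.2  0.9  0.1]
```

Request:
jog_arm --rows '[[[0,0,0,0.185],[0.02,0.008,0.004,0],[0.037,0.0145,0.007,0],[0.041,0.0155,0.0076,0],[0.041,0.0155,0.0076,0],[0.041,0.0155,0.0076,0],[0.041,0.0155,0.0076,0],[0.041,0.0155,0.0076,0],[0.041,0.0155,0.0076,0],[0.041,0.0155,0.0076,0],[0.041,0.0155,0.0076,0],[0.041,0.0155,0.0076,0],[0.037,0.0145,0.007,0],[0.022,0.0085,0.004,0],[0,0,0,0],[0,0,0,0]]]' --claw 1.0

```text
time_s: 2.1
tcp_pos: [0.5163, 0.2325, 0.2018]
ee_rot: [[0.907, -0.421, -0.0], [-0.421, -0.907, -0.0], [-0.0, 0.0, -1.0]]
wrist_force: [1.1, 1.0, 0.4]
gripper_width: 0.997
gripper_force: 0.0
```

```bash
python3 -c "
from h import *
x,y=at(*C,-.026);plan(x,y,.110,-25)"
```

```text
t 2.1 tcp [0.5163 0.2325 0.2018] psi -24.93 j [ 41.  21. -15.  -0. -54.  24.] turn rad 0.001 then tool shift mm [-0.   0.4 91.8] w 0.997 F [1.1 1.  0.4]
```

Request:
jog_arm --rows '[[[0,0,0.025,0],[0,0,0.025,0],[0,0,0.022,0],[0,0,0.014,0],[0,0,0.006,0],[0,0,0,0]]]'

```text
time_s: 2.85
tcp_pos: [0.5167, 0.2333, 0.11]
ee_rot: [[0.907, -0.421, 0.0], [-0.421, -0.907, -0.0], [0.0, -0.0, -1.0]]
wrist_force: [-0.2, 0.7, -0.1]
gripper_width: 1.0
gripper_force: 0.0
```

Request:
jog_arm --rows '[[[0,0,0,0],[0,0,0,0],[0,0,0,0],[0,0,0,0],[0,0,0,0],[0,0,0,0],[0,0,0,0]]]' --claw 0.0

```text
time_s: 3.72
tcp_pos: [0.5163, 0.2326, 0.1098]
ee_rot: [[0.906, -0.422, -0.001], [-0.422, -0.906, -0.001], [-0.0, 0.001, -1.0]]
wrist_force: [-0.2, -1.3, 2.0]
gripper_width: 0.503
gripper_force: 30.0
```

Request:
jog_arm --rows '[[[0,0,-0.01,0],[0,0,-0.025,0],[0,0,-0.025,0],[0.004,0,-0.01,0],[0.004,0,0,0],[0,0,0,0]]]' --claw 0.0

```text
time_s: 4.47
tcp_pos: [0.5237, 0.2291, 0.1786]
ee_rot: [[0.906, -0.423, -0.002], [-0.423, -0.906, -0.001], [-0.001, 0.002, -1.0]]
wrist_force: [-0.4, -0.2, -2.9]
gripper_width: 0.502
gripper_force: 30.0
```

```bash
python3 -c "
from h import *
x,y=at(*C,-.018);plan(x,y,.170,-25)
im=np.hstack([cv2.resize(capture('scene')[130:260,370:500],None,fx=3,fy=3),cv2.resize(capture('top')[165:265,190:290],(390,390))])
cv2.imwrite('pics/lift.png',im[...,::-1])"
```

```text
t 4.47 tcp [0.5237 0.2291 0.1786] psi -25.02 j [ 40.  23. -16.  -0. -51.  25.] turn rad -0.0 then tool shift mm [-0.2  0.4  8.6] w 0.502 F [-0.4 -0.2 -2.9]
```

View pics/lift.png

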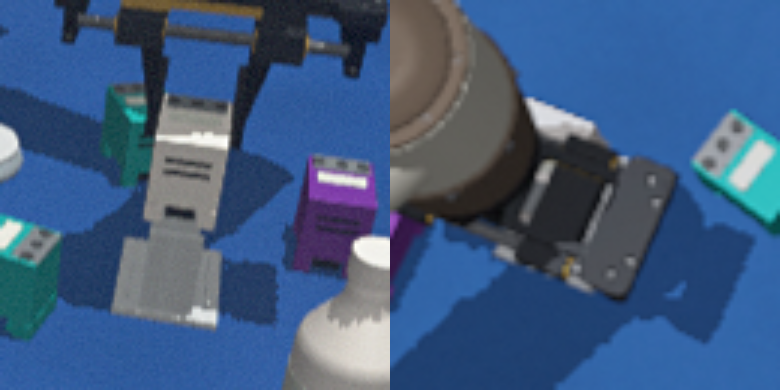

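The module is held clear of the carrier and close to upright (scene crop, module at about (190,165)). Next I press its foot end down on the far cheek along the arc.

Request:
jog_arm --rows '[[[0,0,0.007,0],[0,0,0.003,0],[-0.0025,0,0.0027,0],[-0.0026,0,0.0028,0],[-0.0023,0,0.003,0],[-0.0023,0,0.003,0],[-0.002,0,0.0032,0],[-0.0019,0,0.0032,0]]]'

```text
time_s: 5.58
tcp_pos: [0.5116, 0.2357, 0.1518]
ee_rot: [[0.907, -0.422, 0.001], [-0.422, -0.907, 0.0], [0.0, -0.001, -1.0]]
wrist_force: [-0.3, -2.3, 2.6]
gripper_width: 0.501
gripper_force: 30.0
```

Request:
jog_arm --rows '[[[-0.0017,0,0.0033,0],[-0.0016,0,0.0034,0],[-0.0013,0,0.0035,0],[-0.0013,0,0.0035,0],[-0.0005,0,0.0014,0],[0,0,0,0]]]'

```text
time_s: 6.32
tcp_pos: [0.5057, 0.2383, 0.1367]
ee_rot: [[0.907, -0.422, -0.0], [-0.422, -0.907, 0.0], [-0.0, -0.0, -1.0]]
wrist_force: [0.1, 0.4, 1.8]
gripper_width: 0.505
gripper_force: 30.0
```

```bash
python3 -c "
from h import *
plan(.5,.23,.170,-25)
im=np.hstack([cv2.resize(capture('scene')[130:260,370:500],None,fx=3,fy=3),cv2.resize(capture('top')[165:265,190:290],(390,390))])
cv2.imwrite('pics/tilt.png',im[...,::-1])"
```

```text
t 6.33 tcp [0.5057 0.2383 0.1367] psi -24.96 j [ 42.  25. -20.  -0. -45.  23.] turn rad 0.001 then tool shift mm [ -1.7   9.9 -33.3] w 0.505 F [0.1 0.4 1.8]
```

View pics/tilt.png

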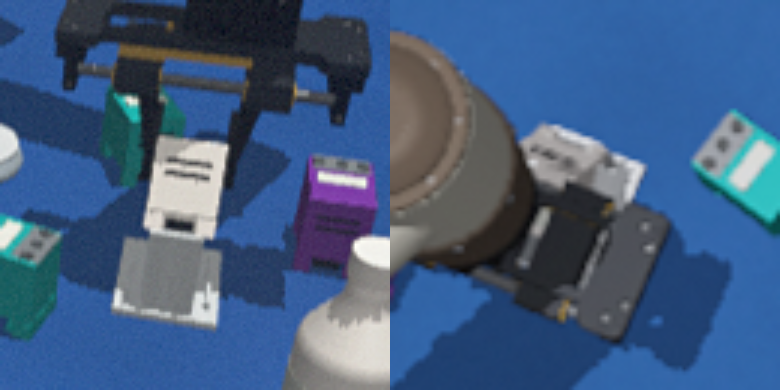

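Foot end is now raised and the grip height gives a tilt of about 0.52 rad. I lift and carry it to in front of the gap.

Request:
jog_arm --rows '[[[0,0,-0.01,0],[-0.01,0,-0.025,0],[-0.01,0,-0.025,0],[0,0,-0.02,0],[0,0,-0.004,0],[0,0,0,-0.164],[0,0,0,-0.164],[0,0,0,-0.164],[0,0,0,-0.164],[0,0,0,0]]]'

```text
time_s: 7.68
tcp_pos: [0.487, 0.2459, 0.2195]
ee_rot: [[0.976, 0.216, -0.003], [0.216, -0.976, -0.002], [-0.003, 0.001, -1.0]]
wrist_force: [-0.3, -1.1, -2.7]
gripper_width: 0.504
gripper_force: 30.0
```

```bash
python3 -c "
from h import *
x,y=at(*G,-.085);plan(x,y,.220,12.6)"
```

```text
t 7.67 tcp [0.487  0.2459 0.2195] psi 12.46 j [ 44.  18. -17.  -0. -55.  59.] turn rad -0.002 then tool shift mm [-1.815e+02  5.266e+02 -5.000e-01] w 0.504 F [-0.3 -1.1 -2.7]
```

Request:
jog_arm --rows '[[[-0.0065,0.0188,0,0],[-0.01,0.03,0,0],[-0.013,0.0376,0,0],[-0.013,0.0376,0,0],[-0.013,0.0376,0,0],[-0.013,0.0376,0,0],[-0.013,0.0376,0,0],[-0.013,0.0376,0,0],[-0.013,0.0376,0,0],[-0.013,0.0376,0,0],[-0.013,0.0376,0,0],[-0.013,0.0376,0,0],[-0.013,0.0376,0,0],[-0.0135,0.0376,0,0],[-0.0065,0.0185,0,0],[0,0,0,0]]]'

```text
time_s: 9.68
tcp_pos: [0.4243, -0.3, 0.2203]
ee_rot: [[0.977, 0.214, -0.001], [0.214, -0.977, 0.001], [-0.001, -0.001, -1.0]]
wrist_force: [-0.2, 1.3, -2.5]
gripper_width: 0.5
gripper_force: 30.0
```

```bash
python3 -c "
from h import *
x,y=at(*G,-.085);plan(x,y,.180,12.6)
im=capture('scene');cv2.imwrite('pics/rs_full.png',im[...,::-1])
print(proj('scene',[[.43,-.3,.16],[.5,-.29,.1]]))
tp=capture('top');cv2.imwrite('pics/rt_full.png',tp[...,::-1])
a=cv2.resize(im[90:250,110:240],None,fx=3.4,fy=3.4,interpolation=2)
b=cv2.resize(tp[180:300,370:490],None,fx=2.9,fy=2.9,interpolation=2)
W=np.zeros((544,800,3),np.uint8);W[:a.shape[0],:a.shape[1]]=a;W[:b.shape[0],442:442+b.shape[1]]=b[:,:358]
cv2.imwrite('pics/rail1.png',W[...,::-1])"
```

```text
t 9.68 tcp [ 0.4243 -0.3     0.2203] psi 12.34 j [-17.  16. -20.  -0. -54. 120.] turn rad -0.005 then tool shift mm [-1.2  7.6 40.3] w 0.5 F [-0.2  1.3 -2.5]
[[160.67632162 147.4330802 ]
 [165.31127001 191.61974647]]
```

View pics/rail1.png

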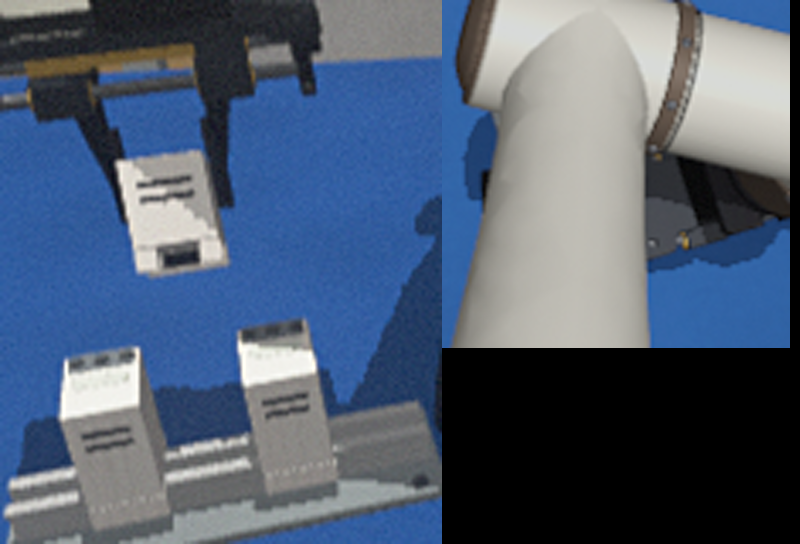

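Scene shows the module held tilted in front of the rail: end-face corners in the crop at (118,162), (205,152), (138,274) and (228,264). I'll intersect the edge midpoints with the grip's mid-plane to get the tilt and the grip offset.

```bash
cat >> h.py <<'E'
def onplane(n,uv,p,nrm):
    a,b=ray(n,uv,.1),ray(n,uv,.3);d=b-a
    return a+d*(((p-a)@nrm)/(d@nrm))[:,None]
E
python3 - <<'E'
from h import *
im=cv2.imread("pics/rs_full.png");s=sense()
uv=np.array([(118,162),(205,152),(138,274),(228,264)])/3.4+[110,90]
p=sub(im,uv);print(np.abs(p-uv).max())
R=s["ee_rot"];t=s["tcp_pos"]
for q in(uv,p):
  L=[]
  for i,off in enumerate((.022,-.022,.022,-.022)):  # tool y sign: try +-: image left = world -y = tool +y
    w=onplane("scene",q[i:i+1],t+R[:,1]*off,R[:,1])[0];L.append((w-t)@R*1000)
  L=np.array(L).round(1);print(L[:,[0,2]].tolist())
  T=(L[0]+L[1])/2;B=(L[2]+L[3])/2;d=T-B
  th=np.arctan2(-d[0],-d[2]);print("len",np.hypot(d[0],d[2]).round(1),"tilt",th.round(3))
  c,s_=np.cos(th),np.sin(th)
  M=(T+B)/2;print("g rel face mid",M.round(1)); v=np.array([-M[0],-(51-M[2])]) # grasp minus mid: x, z up
  print("g module x,z:",(31+v@[c,s_]).round(1),(30+v@[-s_,c]).round(1))
E
```

```text
2.1649268655216076
[[45.2, 20.5], [49.7, 19.7], [88.4, 66.2], [75.3, 75.0]]
len 61.1 tilt 0.598
g rel face mid [64.6  0.  45.3]
g module x,z: -25.6 61.7
[[36.7, 19.6], [72.8, 9.6], [97.8, 59.7], [64.8, 79.9]]
len 61.3 tilt 0.448
g rel face mid [68.   0.  42.2]
g module x,z: -34.1 51.6
```

```bash
python3 -c "
from h import *
x,y=at(*G,-.070);plan(x,y,.112,12.6)
I=cv2.cvtColor(cv2.imread('pics/rs_full.png'),cv2.COLOR_BGR2GRAY)
"
```

```text
t 9.78 tcp [ 0.4248 -0.2987  0.2205] psi 12.5 j [-17.  16. -20.  -0. -54. 120.] turn rad -0.002 then tool shift mm [ 13.    8.8 108.5] w 0.502 F [-0.   0.2 -2.2]
```

Request:
jog_arm --rows '[[[0,0.004,0.01,0],[0.004,0.0048,0.022,0],[0.004,0,0.025,0],[0.003,0,0.022,0],[0.002,0,0.016,0],[0,0,0.009,0],[0,0,0.0045,0],[0,0,0,0],[0,0,0,0]]]'

```text
time_s: 10.9
tcp_pos: [0.4407, -0.3046, 0.113]
ee_rot: [[0.976, 0.218, 0.001], [0.218, -0.976, -0.001], [0.001, 0.001, -1.0]]
wrist_force: [0.3, 0.0, -2.9]
gripper_width: 0.501
gripper_force: 30.0
```

```bash
python3 -c "
from h import *
x,y=at(*G,-.0525);plan(x,y,.112,12.6)
im=capture('scene')
a=cv2.resize(im[140:260,100:250],None,fx=5,fy=5,interpolation=2)
cv2.imwrite('pics/rail2.png',a[...,::-1])"
```

```text
t 10.9 tcp [ 0.4407 -0.3046  0.113 ] psi 12.62 j [-17.  25. -25.   0. -40. 120.] turn rad 0.0 then tool shift mm [16.3 -0.5  1. ] w 0.501 F [ 0.3  0.  -2.9]
```

View pics/rail2.png

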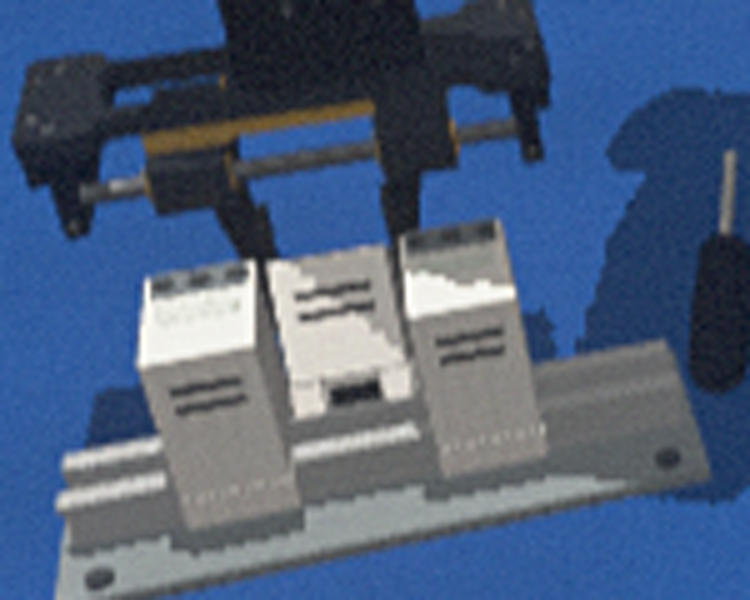

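The tilted module sits between the neighbours with daylight on both sides; its foot-end bottom corners are at (295,418) and (410,388) in the crop. I slide the lip in.

Request:
jog_arm --rows '[[[0.003,-0.0005,0.001,0],[0.005,0,0,0],[0.005,0,0,0],[0.003,0,0,0],[0,0,0,0]]]'

```text
time_s: 11.58
tcp_pos: [0.4562, -0.3004, 0.1113]
ee_rot: [[0.976, 0.219, 0.0], [0.219, -0.976, -0.0], [0.0, 0.0, -1.0]]
wrist_force: [-0.7, 0.2, -3.0]
gripper_width: 0.499
gripper_force: 30.0
```

Request:
jog_arm --rows '[[[0.0015,0,0,0],[0.0015,0,0,0],[0,0,0,0]]]'

```text
time_s: 11.95
tcp_pos: [0.4589, -0.2998, 0.1114]
ee_rot: [[0.976, 0.218, 0.0], [0.218, -0.976, -0.0], [0.0, 0.0, -1.0]]
wrist_force: [-0.3, -0.1, -2.8]
gripper_width: 0.5
gripper_force: 30.0
```

Request:
jog_arm --rows '[[[0.001,0,0,0],[0.001,0,0,0],[0,0,0,0]]]'

```text
time_s: 12.32
tcp_pos: [0.4595, -0.2996, 0.1113]
ee_rot: [[0.976, 0.218, -0.003], [0.218, -0.976, 0.0], [-0.003, -0.001, -1.0]]
wrist_force: [-5.0, -3.2, 0.0]
gripper_width: 0.5
gripper_force: 30.0
```

Request:
jog_arm --rows '[[[0.001,0,0,0],[0,0,0,0]]]'

```text
time_s: 12.58
tcp_pos: [0.4597, -0.2995, 0.1114]
ee_rot: [[0.976, 0.218, -0.004], [0.218, -0.976, 0.0], [-0.004, -0.001, -1.0]]
wrist_force: [-7.2, -3.9, 2.0]
gripper_width: 0.501
gripper_force: 30.0
```

Request:
jog_arm --rows '[[[-0.0015,0,0,0],[0,0,-0.001,0],[0,0,0,0]]]'

```text
time_s: 12.95
tcp_pos: [0.4612, -0.2994, 0.1126]
ee_rot: [[0.976, 0.219, 0.002], [0.219, -0.976, -0.0], [0.002, 0.001, -1.0]]
wrist_force: [0.2, 0.2, -2.2]
gripper_width: 0.5
gripper_force: 30.0
```

Request:
jog_arm --rows '[[[0,0,-0.001,0],[0,0,0,0]]]'

```text
time_s: 13.2
tcp_pos: [0.4607, -0.2994, 0.1134]
ee_rot: [[0.976, 0.219, 0.001], [0.219, -0.976, -0.0], [0.001, 0.0, -1.0]]
wrist_force: [-0.5, -0.1, -2.7]
gripper_width: 0.504
gripper_force: 30.0
```

Request:
jog_arm --rows '[[[0,0,-0.001,0],[0,0,0,0]]]'

```text
time_s: 13.45
tcp_pos: [0.4604, -0.2994, 0.1144]
ee_rot: [[0.976, 0.219, 0.0], [0.219, -0.976, -0.0], [0.0, 0.0, -1.0]]
wrist_force: [0.2, 0.7, -3.0]
gripper_width: 0.501
gripper_force: 30.0
```

Request:
jog_arm --rows '[[[0,0,-0.001,0],[0,0,0,0]]]'

```text
time_s: 13.7
tcp_pos: [0.4602, -0.2994, 0.1152]
ee_rot: [[0.976, 0.218, -0.0], [0.218, -0.976, 0.0], [-0.0, -0.0, -1.0]]
wrist_force: [1.2, 0.6, -3.3]
gripper_width: 0.5
gripper_force: 30.0
```

Request:
jog_arm --rows '[[[0,0,-0.001,0],[0,0,0,0]]]'

```text
time_s: 13.95
tcp_pos: [0.4603, -0.2994, 0.1155]
ee_rot: [[0.976, 0.218, -0.0], [0.218, -0.976, 0.0], [-0.0, -0.0, -1.0]]
wrist_force: [3.0, -1.1, -11.1]
gripper_width: 0.499
gripper_force: 30.0
```

The lift is resisted (about 8 N beyond the weight), so the lip is under the flange. I ease off and push in a little deeper.

Request:
jog_arm --rows '[[[0,0,0.001,0],[0.001,0,0,0],[0.001,0,0,0],[0,0,0,0]]]'

```text
time_s: 14.45
tcp_pos: [0.4616, -0.2989, 0.1153]
ee_rot: [[0.976, 0.218, -0.001], [0.218, -0.976, 0.0], [-0.001, -0.001, -1.0]]
wrist_force: [-2.0, 0.3, -5.0]
gripper_width: 0.505
gripper_force: 30.0
```

Request:
jog_arm --rows '[[[0.001,0,0,0],[0,0,0,0]]]'

```text
time_s: 14.7
tcp_pos: [0.463, -0.2987, 0.1153]
ee_rot: [[0.976, 0.218, -0.001], [0.218, -0.976, 0.0], [-0.0, -0.0, -1.0]]
wrist_force: [-1.6, 0.0, -4.1]
gripper_width: 0.504
gripper_force: 30.0
```

Request:
jog_arm --rows '[[[0.001,0,0,0],[0,0,0,0]]]'

```text
time_s: 14.95
tcp_pos: [0.4637, -0.2986, 0.1153]
ee_rot: [[0.976, 0.218, -0.001], [0.218, -0.976, 0.0], [-0.001, -0.0, -1.0]]
wrist_force: [-2.4, -0.9, -3.0]
gripper_width: 0.501
gripper_force: 30.0
```

Request:
jog_arm --rows '[[[0.001,0,0,0],[0,0,0,0]]]'

```text
time_s: 15.2
tcp_pos: [0.464, -0.2985, 0.1154]
ee_rot: [[0.976, 0.218, -0.003], [0.218, -0.976, 0.0], [-0.003, -0.001, -1.0]]
wrist_force: [-5.7, -1.5, -1.4]
gripper_width: 0.504
gripper_force: 30.0
```

The jaw is now up against the rail edge. I rock slightly forward along the arc, then release.

Request:
jog_arm --rows '[[[0.0008,0,-0.0005,0],[0.0008,0,-0.0005,0],[0,0,0,0]]]'

```text
time_s: 15.58
tcp_pos: [0.4649, -0.2983, 0.116]
ee_rot: [[0.976, 0.218, -0.004], [0.218, -0.976, 0.001], [-0.004, -0.002, -1.0]]
wrist_force: [-6.7, -2.6, -2.4]
gripper_width: 0.502
gripper_force: 30.0
```

Request:
jog_arm --rows '[[[0,0,0,0],[0,0,0,0],[0,0,0,0],[0,0,0,0],[0,0,0,0],[0,0,0,0]]]' --claw 1.0

```text
time_s: 16.32
tcp_pos: [0.4661, -0.2975, 0.1165]
ee_rot: [[0.976, 0.217, -0.001], [0.217, -0.976, 0.001], [-0.001, -0.001, -1.0]]
wrist_force: [-5.8, 1.9, -0.0]
gripper_width: 0.985
gripper_force: 2.3
```

Request:
jog_arm --rows '[[[-0.003,0,-0.01,0],[-0.01,0,-0.025,0],[-0.01,0,-0.03,0],[0,0,-0.03,0],[0,0,-0.02,0],[0,0,0,0]]]'

```text
time_s: 17.08
tcp_pos: [0.4466, -0.3038, 0.235]
ee_rot: [[0.976, 0.219, 0.01], [0.219, -0.976, -0.004], [0.008, 0.006, -1.0]]
wrist_force: [-0.2, 0.6, -0.7]
gripper_width: 0.998
gripper_force: 0.0
```

```bash
python3 -c "
from h import *
x,y=at(*G,-.0068);plan(x,y,.22,-77.4)
im=capture('scene');cv2.imwrite('pics/rs3_full.png',im[...,::-1])
a=cv2.resize(im[150:260,100:250],None,fx=5,fy=5,interpolation=2)
cv2.imwrite('pics/rail3.png',a[...,::-1])"
```

```text
t 17.07 tcp [ 0.4466 -0.3038  0.235 ] psi 12.68 j [-17.  16. -17.   0. -56. 120.] turn rad 1.572 then tool shift mm [ -1. -56.  15.] w 0.998 F [-0.2  0.6 -0.7]
```

View pics/rail3.png

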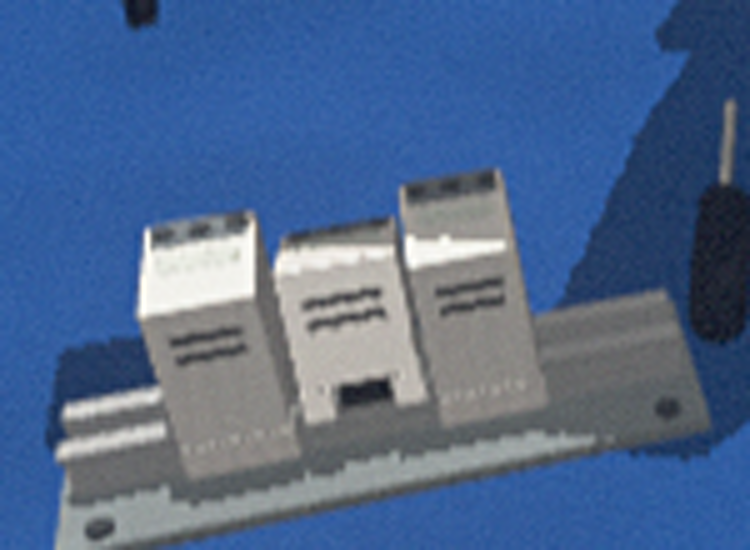

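The module is hooked and leaning, with its foot on the far edge. Crop: bottom foot corners at (305,423) and (428,400), lip-end top edge from (285,232) to (390,217). I check its x-extent before gripping the ends, and start turning the tool.

Request:
jog_arm --rows '[[[0,0,0,0.1747],[0,0,0,0.1747],[0,0,0,0.1747],[0,0,0,0.1747],[0,0,0,0.1747],[0,0,0,0.1747],[0,0,0,0.1747],[0,0,0,0.1747],[0,0,0,0.1747],[0,0,0,0]]]'

```text
time_s: 18.38
tcp_pos: [0.4443, -0.303, 0.2306]
ee_rot: [[0.219, -0.976, -0.001], [-0.976, -0.219, 0.0], [-0.0, 0.0, -1.0]]
wrist_force: [0.3, -0.7, -0.1]
gripper_width: 1.003
gripper_force: 0.0
```

Run:
```python
from h import *
a=np.radians(12.6);R=np.array([[np.cos(a),np.sin(a)],[-np.sin(a),np.cos(a)]])
for nm,pts,z in(("foot bottom",[(305,423),(428,400)],.034),("foot top",[(275,270),(402,248)],.0905),("lip top",[(285,232),(390,217)],.071),("nbrL far top",[(140,318),(268,297)],.093),("nbrR far top",[(408,268),(518,246)],.093)):
    w=ray("scene",np.array(pts)/5+[100,150],z)[:,:2]-G[0];print(nm,(w@R.T*1000).round(1).tolist())
x,y=at(*G,-.0068);plan(x,y,.22,-77.4)
```

```text
foot bottom [[33.8, -21.4], [35.3, 22.9]]
foot top [[14.8, -19.7], [15.6, 25.0]]
lip top [[-47.1, -19.8], [-44.2, 20.1]]
nbrL far top [[35.3, -64.1], [37.1, -21.7]]
nbrR far top [[35.0, 26.5], [33.9, 65.9]]
t 18.38 tcp [ 0.4443 -0.303   0.2306] psi -77.34 j [-17.  17. -17.  -0. -56.  30.] turn rad 0.001 then tool shift mm [  0.3 -58.1  10.6] w 1.003 F [ 0.3 -0.7 -0.1]
```

Request:
jog_arm --rows '[[[0,-0.014,0,0],[0,-0.02,0.01,0],[0,-0.016,0.02,0],[0,-0.008,0.02,0],[0,0,0.012,0],[0,0,0,0]]]'

```text
time_s: 19.12
tcp_pos: [0.5006, -0.2901, 0.1679]
ee_rot: [[0.218, -0.976, -0.003], [-0.976, -0.218, 0.001], [-0.001, 0.003, -1.0]]
wrist_force: [0.7, -1.2, -0.2]
gripper_width: 1.002
gripper_force: 0.0
```

```bash
python3 -c "
from h import *
x,y=at(*G,-.0068);plan(x,y,.105,-77.4)"
```

```text
t 19.12 tcp [ 0.5006 -0.2901  0.1679] psi -77.43 j [-14.  24. -16.  -0. -50.  27.] turn rad -0.001 then tool shift mm [ 0.6 -0.3 62.9] w 1.002 F [ 0.7 -1.2 -0.2]
```

Request:
jog_arm --rows '[[[0,0,0.01,0],[0,0,0.015,0],[0,0,0.012,0],[0,0,0.01,0],[0,0,0.008,0],[0,0,0.005,0],[0,0,0.003,0],[0,0,0,0]]]'

```text
time_s: 20.12
tcp_pos: [0.5009, -0.2905, 0.1063]
ee_rot: [[0.217, -0.976, 0.0], [-0.976, -0.217, -0.0], [0.0, 0.0, -1.0]]
wrist_force: [-0.3, 0.7, -0.1]
gripper_width: 1.002
gripper_force: 0.0
```

Now I push the lip-end top corner forward with the near finger. This keeps the jaw pressed onto the rail while the module rocks down.

Request:
jog_arm --rows '[[[0,-0.001,0.003,0],[0,-0.002,0.002,0],[0,-0.002,0,0],[0,-0.002,0,0],[0,-0.002,0,0],[0,0,0,0]]]'

```text
time_s: 20.88
tcp_pos: [0.5091, -0.2886, 0.1014]
ee_rot: [[0.217, -0.976, -0.002], [-0.976, -0.217, 0.0], [-0.0, 0.001, -1.0]]
wrist_force: [-2.4, 0.3, 3.1]
gripper_width: 1.001
gripper_force: 1.7
```

Request:
jog_arm --rows '[[[0,-0.002,0,0],[0,-0.001,0,0],[0,0,0,0]]]'

```text
time_s: 21.25
tcp_pos: [0.512, -0.2879, 0.1014]
ee_rot: [[0.217, -0.976, -0.001], [-0.976, -0.217, 0.0], [-0.001, 0.001, -1.0]]
wrist_force: [-5.2, -0.2, 3.8]
gripper_width: 1.002
gripper_force: 2.5
```

Request:
jog_arm --rows '[[[0,-0.0015,0,0],[0,-0.0015,0,0],[0,-0.001,0,0],[0,0,0,0]]]'

```text
time_s: 21.75
tcp_pos: [0.5133, -0.2875, 0.1013]
ee_rot: [[0.217, -0.976, -0.008], [-0.976, -0.217, 0.001], [-0.003, 0.008, -1.0]]
wrist_force: [-11.3, -4.5, 8.7]
gripper_width: 1.003
gripper_force: 5.5
```

Request:
jog_arm --rows '[[[0,-0.0015,0,0],[0,-0.0015,0,0],[0,0,0,0]]]'

```text
time_s: 22.12
tcp_pos: [0.5139, -0.2872, 0.1012]
ee_rot: [[0.216, -0.976, -0.013], [-0.976, -0.216, 0.001], [-0.004, 0.013, -1.0]]
wrist_force: [-15.9, -5.7, 11.2]
gripper_width: 0.998
gripper_force: 8.1
```

Request:
jog_arm --rows '[[[0,-0.0015,0,0],[0,-0.0015,0,0],[0,0,0,0],[0,0,0,0]]]'

```text
time_s: 22.62
tcp_pos: [0.5208, -0.2863, 0.1011]
ee_rot: [[0.217, -0.976, -0.004], [-0.976, -0.217, -0.0], [-0.001, 0.004, -1.0]]
wrist_force: [-7.0, -4.6, 4.3]
gripper_width: 1.0
gripper_force: 3.9
```

```bash
python3 -c "
from h import *
x,y=at(*G,0);plan(x,y,.105,-77.4)
im=capture('scene');cv2.imwrite('pics/rs4_full.png',im[...,::-1])
a=cv2.resize(im[150:260,100:250],None,fx=5,fy=5,interpolation=2)
cv2.imwrite('pics/rail4.png',a[...,::-1])"
```

```text
t 22.62 tcp [ 0.5208 -0.2863  0.1011] psi -77.44 j [-13.  31. -17.   0. -43.  26.] turn rad -0.001 then tool shift mm [-0.1 13.4 -3.9] w 1.0 F [-7.  -4.6  4.3]
```

View pics/rail4.png

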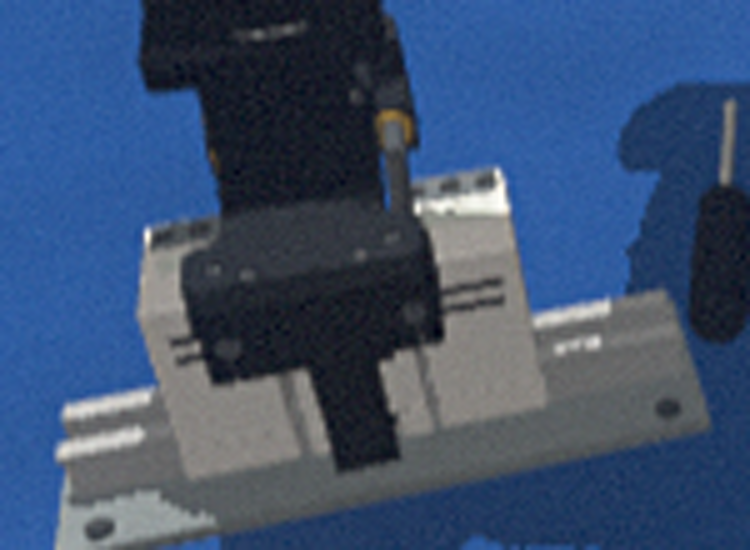

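The push broke through: the near finger moved on about 7 mm to where an upright module's end should be. The picture shows both fingers at the ends, but the hand hides the module. I back off, then press on the top with closed fingertips over the foot to finish and check the height.

Request:
jog_arm --rows '[[[0,0.006,0,0],[0,0.0075,0,0],[0,0,-0.015,0],[0,0,-0.025,0],[0,0,-0.025,0],[0,0,-0.01,0],[0,0,0,0]]]' --claw 1.0

```text
time_s: 23.55
tcp_pos: [0.5097, -0.2886, 0.1773]
ee_rot: [[0.217, -0.976, 0.002], [-0.976, -0.217, -0.0], [0.001, -0.002, -1.0]]
wrist_force: [-0.8, 0.7, -0.7]
gripper_width: 1.0
gripper_force: 0.0
```

Request:
jog_arm --rows '[[[0,-0.006,0,0],[0,-0.006,0,0],[0,-0.006,0,0],[0,0,0,0],[0,0,0,0],[0,0,0,0],[0,0,0,0],[0,0,0,0],[0,0,0,0],[0,0,0,0],[0,0,0,0]]]' --claw 0.0

```text
time_s: 24.92
tcp_pos: [0.5267, -0.2847, 0.1763]
ee_rot: [[0.217, -0.976, -0.0], [-0.976, -0.217, 0.0], [-0.0, 0.0, -1.0]]
wrist_force: [0.7, -0.2, 0.3]
gripper_width: 0.01
gripper_force: 0.0
```

```bash
python3 -c "
from h import *
x,y=at(*G,.018);plan(x,y,.1477,-77.4)"
```

```text
t 24.93 tcp [ 0.5267 -0.2847  0.1763] psi -77.47 j [-13.  25. -12.  -0. -52.  25.] turn rad -0.001 then tool shift mm [ 0.1  1.5 28.6] w 0.01 F [ 0.7 -0.2  0.3]
```

Request:
jog_arm --rows '[[[0,0,0.01,0],[0,0,0.01,0],[0,0,0.005,0],[0,0,0.002,0],[0,0,0,0]]]'

```text
time_s: 25.55
tcp_pos: [0.5268, -0.2847, 0.1493]
ee_rot: [[0.217, -0.976, -0.0], [-0.976, -0.217, -0.0], [0.0, 0.0, -1.0]]
wrist_force: [0.0, 0.8, 0.1]
gripper_width: 0.005
gripper_force: 0.0
```

Request:
jog_arm --rows '[[[0,0,0.001,0],[0,0,0.001,0],[0,0,0,0]]]'

```text
time_s: 25.92
tcp_pos: [0.527, -0.2848, 0.1482]
ee_rot: [[0.217, -0.976, 0.001], [-0.976, -0.217, -0.0], [0.001, -0.001, -1.0]]
wrist_force: [-1.0, 1.5, 4.3]
gripper_width: 0.008
gripper_force: 2.1
```

Request:
jog_arm --rows '[[[0,0,0.001,0],[0,0,0.001,0],[0,0,0,0]]]'

```text
time_s: 26.3
tcp_pos: [0.528, -0.2847, 0.148]
ee_rot: [[0.218, -0.976, 0.004], [-0.976, -0.218, -0.001], [0.002, -0.003, -1.0]]
wrist_force: [-2.0, 3.7, 11.0]
gripper_width: 0.003
gripper_force: 5.8
```

Request:
jog_arm --rows '[[[0,0,0.0015,0],[0,0,0.0015,0],[0,0,0.001,0],[0,0,0,0]]]'

```text
time_s: 26.8
tcp_pos: [0.5304, -0.2846, 0.1477]
ee_rot: [[0.22, -0.976, 0.01], [-0.976, -0.22, -0.003], [0.006, -0.009, -1.0]]
wrist_force: [-1.1, 9.0, 24.7]
gripper_width: 0.005
gripper_force: 12.3
```

Request:
jog_arm --rows '[[[0,0,-0.006,0],[0,0,-0.02,0],[0,0,-0.025,0],[0,0.03,-0.03,0],[0,0.06,-0.03,0],[0,0.06,-0.02,0],[0,0.05,0,0],[0,0,0,0]]]'

```text
time_s: 27.8
tcp_pos: [0.3329, -0.3271, 0.2701]
ee_rot: [[0.213, -0.977, -0.0], [-0.977, -0.213, 0.001], [-0.001, 0.0, -1.0]]
wrist_force: [0.1, -0.5, -0.3]
gripper_width: 0.006
gripper_force: 0.0
```

Run:
```python
from h import *
plan(.5,-.28,.2,-77.4)
im=capture('scene');t=capture('top')
cv2.imwrite('pics/rs5_full.png',im[...,::-1])
W=np.zeros((600,800,3),np.uint8)
W[:320,:640]=cv2.resize(im,(512,320))[:,:].repeat(1,0) if 0 else cv2.resize(im,(640,320)) if 0 else np.pad(cv2.resize(im,(512,320)),((0,0),(0,128),(0,0)))
b=cv2.resize(im[165:250,110:240],None,fx=3.2,fy=3.2,interpolation=2);W[325:325+b.shape[0],:b.shape[1]]=b
c=cv2.resize(t[180:265,380:500],None,fx=3.1,fy=3.1,interpolation=2);W[325:325+c.shape[0],425:425+c.shape[1]]=c
cv2.imwrite('pics/end.png',W[...,::-1])
```

```text
t 27.8 tcp [ 0.3329 -0.3271  0.2701] psi -77.67 j [-24.   8. -23.  -0. -60.  37.] turn rad -0.005 then tool shift mm [  -9.5 -173.3   70.1] w 0.006 F [ 0.1 -0.5 -0.3]
```

View pics/end.png

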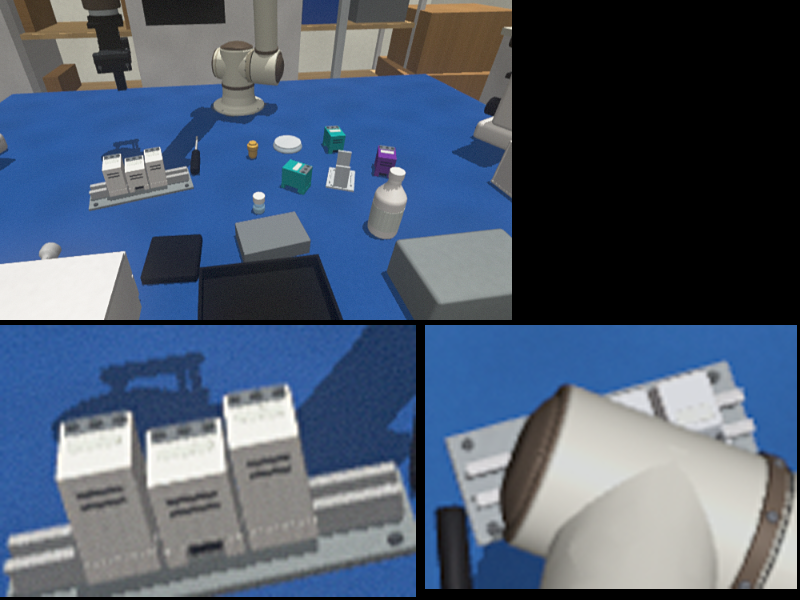

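The module stands upright and level between its neighbours (crop at about (195,490)), with its top at seated height. Carrier is empty, the bystanders are where they were, and the arm is clear, so I hand it in.

```bash
python3 -c "
from station import *
print(finish_job())"
```

```text
the job is handed in; nothing more can be done
None
```

The spare module is hooked, rocked down and pressed flat in the rail gap, its top at the seated height under a 25 N press; I felt the snap but had no direct reading of the foot, and the job was handed in at about 28 s with the gripper clear and the other items looking undisturbed.

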